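# Chock the mill roller on the draining board

### The job

Park the wooden mill roller on the sloping metal draining board so that it cannot roll off: while it still waits in its cradle, set the wooden wedge near the middle of the board, slanting face uphill and square to the slope, and let go. Then lay the roller across the slope just uphill of the wedge, centred on it, and release it resting against the slanting face. Never let the roller get onto the counter, and leave the plain square block where it is.

Things in the scene. Friction and masses are not known exactly. Their poses are not given: they have to be found in the camera images.
- roller: Wooden cylinder, 56 mm across, 60 mm long, 120 g, flat ends. Origin at its centre; y along its axis, always level (x, z turn as it rolls). It starts lying in a low dark cradle fixed to the counter (90 mm by 46 mm along the axis, 18 mm high), centre 38 mm above the counter; its ends overhang the cradle by 7 mm: grip it from above across the ends (60 mm).
- wedge: Wedge of the same wood, 70 g, 50 mm deep (x), 50 wide (y), 30 high, standing on the counter. Origin: centre of underside. An upright block fills x -25 to -5 mm; from its top a 45 degree face slants down to the toe at x +25; +x starts pointing roughly away from the robot. Grip it over the block across its flat ends (y +-25). A roller touching the face has its axis at x +37, 28 up, in the wedge's frame.
- board: Sloping metal board fixed to the counter, no rim, 220 mm long (x), 200 wide (y), dark grooves along the slope. Origin on the counter under its centre, z vertical; +x is uphill, roughly away from the robot. It rises at 8 degrees; surface 30 mm above the counter at the centre, 14.5 at the low edge, 45.5 at the high edge. A free roller rolls off; the wedge stays by friction and holds it.
- block: Plain square block of the same wood, 50 x 50 x 30 mm high, origin at the centre of its underside; to be left alone. It, the wedge and a white jar (56 mm wide, 60 high) stand right of the robot, in any order.
Things that resemble listed ones, but are neither listed nor needed, are in the scene too. What is shaped like the roller but purple or yellow is not meant.

How it is judged:
On the way:
1. the wedge stands released near the middle of the board, square to the slope, while the roller still waits in its cradle (x of wedge in the frame of board between -0.08 and 0.045 m and y of wedge in the frame of board between -0.06 and 0.06 m and z of wedge in the frame of board between 0.01 and 0.045 m and angle between wedge's own z axis and vertical below 0.25 rad and angle between the y axis of wedge and the y axis of board, either way round below 0.2 rad and contact force between the fingers and wedge below 0.1 N and distance of roller from where it was at the start of the episode below 0.02 m), for 0.2 s.
At the end, for the whole second after the job is handed in: Wedge flat on the board, within 60 mm sideways and 80 mm downhill to 45 mm uphill of its centre; roller on the board against the slanting face, axis 27 to 48 mm uphill of the wedge's centre, centred to 20 mm. Both square to the slope to 11 degrees, released, at rest (x of wedge in the frame of board between -0.08 and 0.045 m and y of wedge in the frame of board between -0.06 and 0.06 m and z of wedge in the frame of board between 0.01 and 0.045 m and angle between wedge's own z axis and vertical below 0.25 rad and angle between the y axis of each of wedge, roller and the y axis of board, either way round below 0.2 rad and contact force between the fingers and wedge below 0.1 N and x of roller in the frame of wedge between 0.027 and 0.048 m and y of roller in the frame of wedge between -0.02 and 0.02 m and z of roller in the frame of wedge between 0.018 and 0.04 m and contact force between the fingers and roller below 0.1 N and linear speed of each of roller, wedge below 0.01 m/s); the robot touches nothing.
It fails at once if the roller gets down onto the counter (height (world z) of roller below 0.033 m).
It fails at once if the plain square block is moved by more than 20 mm (distance of block from where it was at the start of the episode above 0.02 m).
It also fails if it takes over 59 s, if anything falls off the work surface, if the arm or the gripper's body presses on something with over 40 N, if the wrist force passes 120 N, or if a joint passes its speed limit or range.

### The arm

A 6-joint arm with a two-finger parallel gripper is mounted at the origin on the work surface. World frame = base frame: x ahead of the robot, y to its left, z up, the work surface at z = 0. Lengths are in m, angles in rad, forces in N, time in s.
With the tool pointing down it reaches from about 0.275 to 0.75 m from the base axis. Payload 10.2 kg.
Tool frame: the origin (TCP) lies midway between the tips of the shut fingers; the grasp point (between the pads) lies 19 mm behind it (env.hold_point_z is the distance from the TCP to the grasp point, in m); z points along the fingers, y is the line along which they close (so a half turn about z gives the same grasp; the last joint's range is limited). The gripper opens to 85 mm and grips with 20 to 120 N. Pads are 22 mm wide; open, the fingers measure 114 mm over their backs; the gripper's body (76 mm by 85 mm) begins 54 mm behind the grasp point. The pads swing forward as they close: fully open they stand 13 mm farther back than shut.
Start: joints at [-1.391, 0.313, 1.498, -0, 1.331, -0.223], TCP at [0.206, -0.483, 0.2] pointing down, gripper open.
Joint ranges: [-2.94, 2.94], [-0.97, 2.17], [0.19, 2.56], [-1.23, 4.37], [0.02, 3.11], [-2.88, 2.88]. Speed limits (rad/s): [2.39, 2.39, 3.01, 3.14, 3.14, 3.14].

### API

Orientations are given as a unit quaternion [x, y, z, w].
In Python, from bench import env, kinematics, monitor, eyes, job gives the robot as it stands. The module is installed in compiled form; this text tells all that it offers. Calls block until the motion is done:
- env.reach(position, orientation): joint-space move of the TCP to a pose.
- env.movel(position, velocity=0.15, frame=None, guard=None): straight line of the TCP; frame=None keeps the orientation; velocity is the mean speed in m/s. With guard (N) it stops when the force on the tool has changed by that much, and returns True; else False.
- env.set_joints(angles): joint-space move.
- env.release() and env.close_gripper(effort=None): open the fingers fully, or close them until they stop; effort is the grip in N (None keeps the last).
- env.hold(seconds).
- kinematics.ik(position, orientation): joint angles nearest the present ones, or None.
- monitor.sense(): the state.
- eyes.grab_frame(name): name is "side" or "top"; returns a dict with "frame" (384x512x3 uint8, red, green, blue), "mtx" (3x3 intrinsics, pixels), "k1" (the pictures are not rectified: a ray, as slopes to the right and down, at radius r is drawn at 1 + k1 r^2 times it, then the intrinsics apply), "view" (4x4, takes a point from world to camera coordinates). Camera axes: x right, y down, z forward; pixel columns grow to the right and rows downward; lengths in m; the calibration is good to about 2 mm. A picture is of the moment at which its call begins. There is no depth.
A pose or a line that the arm cannot do raises env.MotionError and nothing moves.
- job.hand_in(): hands the job in; it is judged then, once.
The state is a dict: "clock": time; "joints": joint angles; "qvel": joint speeds; "joint_efforts": joint torques, N m; "position": TCP position; "ee_rot": TCP orientation; "contact_force": force on the tool from outside, world axes, zero at the start; "ft_torque": the same for the moment, N m; "finger_gap": opening from 0.0 (shut) to 1.0 (fully open); "gripper_force": force on a finger pad.
Only numpy, scipy, OpenCV 4.12 (cv2) and the standard library are available. Lean on these libraries where they do the work, as an engineer would, in place of code of your own. Each camera call takes 0.05 s, during which the arm holds its last target. There are 200 camera calls.

## Working session

There is one attempt and no reset: what is moved stays moved. The work goes in short steps, each a Python script; the robot and the scene stay as the last script left them, time stands still between calls to the robot, and variables do not carry over. Pictures are saved under pics/ and viewed, at most 10 in all, crops included, and the job is handed in when it is done.

```bash
mkdir -p pics && cat > h.py <<'E'
from bench import env, kinematics, monitor, eyes, job
import numpy as np, cv2, json
from scipy.spatial.transform import Rotation as R
def snap(name,fn):
    d=eyes.grab_frame(name); cv2.imwrite(f'pics/{fn}.png',d['frame'][:,:,::-1])
    json.dump({k:np.array(d[k]).tolist() for k in('mtx','k1','view')},open(f'pics/{name}.json','w')); return d
def ray(name,px):
    c=json.load(open(f'pics/{name}.json')); K=np.array(c['mtx']);V=np.array(c['view']);k1=c['k1']
    p=cv2.undistortPoints(np.array([[px]],float),K,np.array([k1,0,0,0,0.]))[0,0]
    Rm=V[:3,:3]; return -Rm.T@V[:3,3], Rm.T@np.array([p[0],p[1],1])
def at(name,px,z):
    o,d=ray(name,px); return o+d*(z-o[2])/d[2]
def proj(name,P):
    c=json.load(open(f'pics/{name}.json')); V=np.array(c['view'])
    return cv2.projectPoints(np.atleast_2d(P).astype(float),cv2.Rodrigues(V[:3,:3])[0],V[:3,3],np.array(c['mtx']),np.array([c['k1'],0,0,0,0.]))[0][:,0]
def q(yaw,tilt=0):  # tool down, finger-closing line (tool y) along world angle yaw
    y=np.array([np.cos(yaw),np.sin(yaw),0]); z=np.array([0,0,-1.]); x=np.cross(y,z)
    return R.from_matrix(np.c_[x,y,z]).as_quat()
E
python3 - <<'E'
from h import *
for n in('top','side'):
    d=snap(n,n+'0'); print(n,d['mtx'],d['k1'],np.round(d['view'],3))
    im=cv2.imread(f'pics/{n}0.png'); cv2.imwrite(f'pics/{n}0b.png',cv2.resize(im,(800,600),interpolation=cv2.INTER_CUBIC))
s=monitor.sense(); print(s['position'],s['ee_rot'],env.hold_point_z,R.from_quat(s['ee_rot']).as_matrix().round(2))
E
```

```text
top [[347.43244209   0.         258.43616494]
 [  0.         347.43244209 188.14499805]
 [  0.           0.           1.        ]] 0.008626820544099974 [[ 0.007 -1.     0.001 -0.097]
 [-0.996 -0.007 -0.084  0.448]
 [ 0.084 -0.    -0.996  0.915]
 [ 0.     0.     0.     1.   ]]
side [[377.70815277   0.         257.66705814]
 [  0.         377.70815277 188.50311629]
 [  0.           0.           1.        ]] -0.10893507446271736 [[-1.    -0.022  0.01   0.454]
 [-0.019  0.486 -0.874  0.108]
 [ 0.015 -0.874 -0.486  0.723]
 [ 0.     0.     0.     1.   ]]
[ 0.20572092 -0.48274103  0.19990492] [ 9.79790666e-01  2.00024866e-01  6.98832882e-06 -5.52057170e-04] 0.0187 [[ 0.92  0.39 -0.  ]
 [ 0.39 -0.92  0.  ]
 [ 0.   -0.   -1.  ]]
```

View pics/top0b.png

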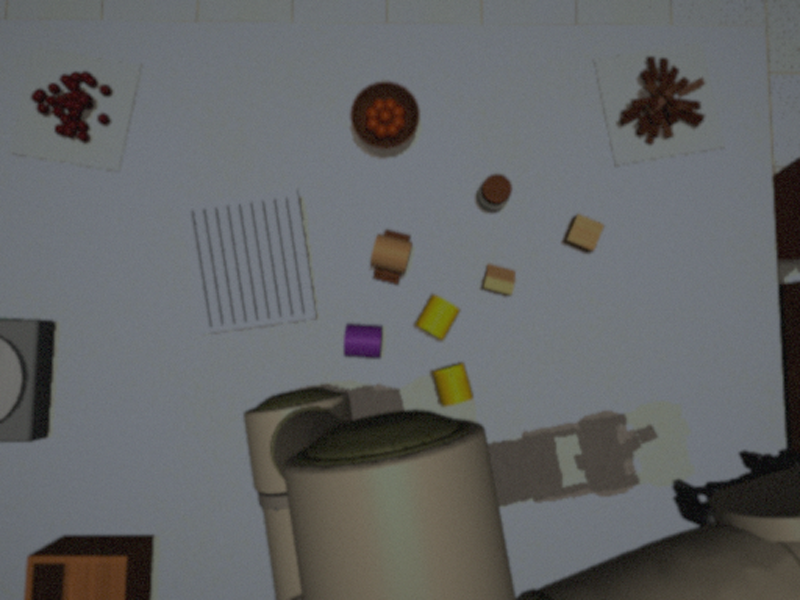

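View pics/side0b.png

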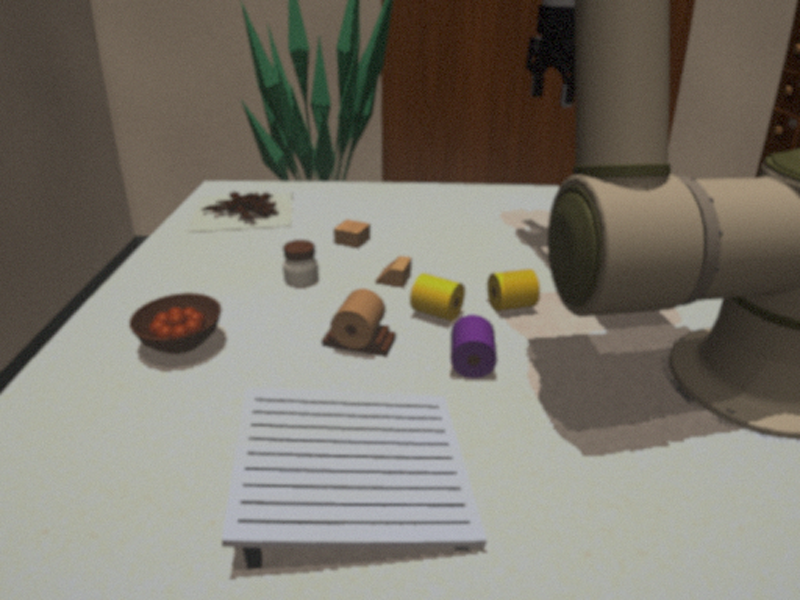

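The top view shows the board at about (254,262), roller in cradle (391,253), wedge (499,280), block (584,232) and jar (494,192), all at 800x600 scale. The side view confirms the wedge at (397,270), with its toe to the left (+x). I'll enlarge for corners.

```bash
python3 - <<'E'
import cv2,numpy as np
t=cv2.imread('pics/top0.png')
a=cv2.resize(t[110:220,115:215],(400,440),interpolation=cv2.INTER_CUBIC)
b=cv2.resize(t[140:190,230:280],(400,400),interpolation=cv2.INTER_CUBIC)
c=cv2.resize(t[160:195,300:340],(320,280),interpolation=cv2.INTER_CUBIC)
o=np.zeros((600,800,3),np.uint8); o[:440,:400]=a; o[:400*1,400:]=b[:400]; 
o=o[:600]; 
c=cv2.resize(t[165:190,300:340],(320,200),interpolation=cv2.INTER_CUBIC); o[400:,480:]=c
cv2.imwrite('pics/crop1.png',o)
E
```

```text
(no output)
```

View pics/crop1.png

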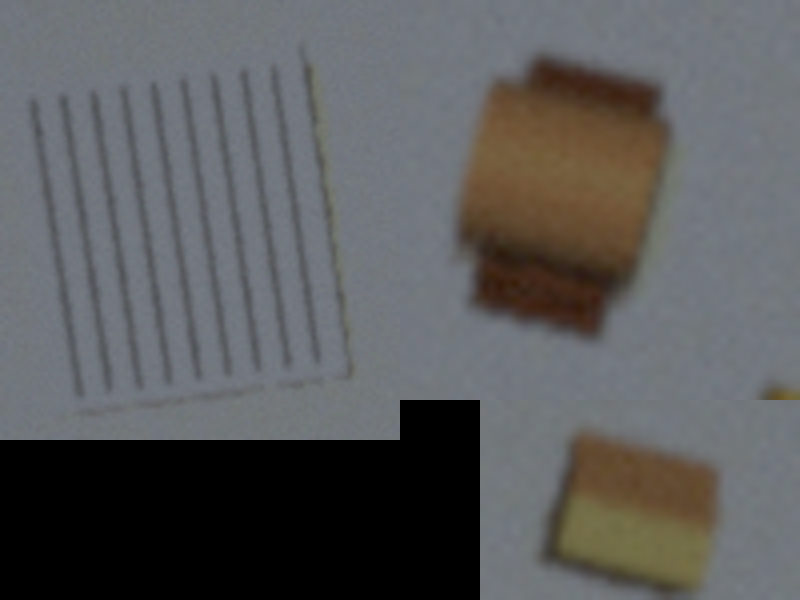

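```bash
python3 - <<'E'
from h import *
f=lambda p,s,ox,oy:((p[0]+.5)/s-.5+ox,(p[1]+.5)/s-.5+oy)
A=lambda p,z:at('top',f(p,4,115,110),z)
B=lambda p,z:at('top',f((p[0]-400,p[1]),8,230,140),z)
C=lambda p,z:at('top',f((p[0]-480,p[1]-400),8,300,165),z)
def sh(n,v): print(n,np.round(v,4))
for x in((33,98),(80,396)),((155,84),(198,379)),((275,66),(318,362)),((303,45),(349,376)):
    t,b=A(x[0],.0435),A(x[1],.0165); d=t-b; sh('groove',np.r_[t,b,(t+b)/2,np.linalg.norm(d),np.arctan2(d[1],d[0])])
P=[B(p,.038) for p in((492,82),(668,122),(632,292),(462,245))]
sh('roller',np.mean(P,0)); 
for i,j in((1,0),(2,3)): d=P[j]-P[i]; sh(' axis',[np.linalg.norm(d),np.arctan2(d[1],d[0])])
P=[B(p,.018) for p in((535,58),(660,88),(598,335),(475,300))]
sh('cradle',np.mean(P,0)); d=P[0]-P[3]+P[1]-P[2]; sh(' x',[np.linalg.norm(d)/2,np.arctan2(d[1],d[0])])
P=[C(p,.03) for p in((575,493),(712,522),(700,588),(560,555))]
sh('wedge blk top',np.mean(P,0))
for i,j in((1,0),(2,3),(3,0),(2,1)): d=P[j]-P[i]; sh(' e',[np.linalg.norm(d),np.arctan2(d[1],d[0])])
T=[C(p,0) for p in((580,430),(715,465))]; sh('toe',np.mean(T,0)); d=T[0]-T[1]; sh(' e',[np.linalg.norm(d),np.arctan2(d[1],d[0])])
E
```

```text
groove [0.5879 0.266  0.0435 0.3917 0.2372 0.0165 0.4898 0.2516 0.03   0.2001
 0.1454]
groove [0.598  0.1857 0.0435 0.4036 0.1587 0.0165 0.5008 0.1722 0.03   0.198
 0.1379]
groove [0.6108 0.1065 0.0435 0.4156 0.0785 0.0165 0.5132 0.0925 0.03   0.199
 0.1424]
groove [0.6251 0.0882 0.0435 0.4064 0.0575 0.0165 0.5157 0.0729 0.03   0.2226
 0.1396]
roller [ 0.5149 -0.0712  0.038 ]
 axis [0.06   1.3521]
 axis [0.0584 1.3066]
cradle [ 0.5147 -0.072   0.018 ]
 x [ 0.086  -0.2334]
wedge blk top [ 0.4656 -0.2555  0.03  ]
 e [0.0465 1.3674]
 e [0.0476 1.3447]
 e [ 0.0214 -0.2408]
 e [ 0.0225 -0.1881]
toe [ 0.5006 -0.2647  0.    ]
 e [0.0479 1.3212]
```

```bash
cat >> h.py <<'E'
G=R.from_matrix(np.diag([1,-1,-1.]))
BO=np.array([.501,.172,0]); BY=.141; T8=np.radians(8)
def frame(p,yaw,tilt=0): return np.array(p,float), R.from_euler('z',yaw)*R.from_euler('y',-tilt)
def tool(fr,g): return fr[0]+fr[1].apply(g), (fr[1]*G).as_quat()
def board(x,y,h=0):   # point h above the surface (along normal), board-aligned frame
    p=BO+R.from_euler('z',BY).apply([x,y,.03+x*np.tan(T8)]); f=frame(p,BY,T8); return f[0]+f[1].apply([0,0,h]),f[1]
def st(): 
    s=monitor.sense(); print('t',round(s['clock'],2),'p',np.round(s['position'],4),'F',np.round(s['contact_force'],1),'gap',round(s['finger_gap'],3),'grip',np.round(s['gripper_force'],1))
up=np.array([0,0,.08])
E
python3 - <<'E'
from h import *
g=[-.015,0,.001]
p,o=tool(frame([.4790,-.2590,0],-.225),g)
env.reach(p+up,o); st()
print(env.movel(p,.1,guard=10)); st()
env.close_gripper(40); st()
env.movel(p+up,.2); st()
p,o=tool(board(-.02,0),g)
env.reach(p+up,o); st()
snap('top','top1'); snap('side','side1')
E
python3 - <<'E'
import cv2,numpy as np
a=cv2.imread('pics/top1.png')[60:260,60:330];b=cv2.imread('pics/side1.png')[150:384,100:370]
o=np.zeros((600,800,3),np.uint8);o[:296,:400]=cv2.resize(a,(400,296));b=cv2.resize(b,(400,347));o[:347,400:]=b
cv2.imwrite('pics/c2.png',o[:350])
E
```

```text
t 1.47 p [ 0.4642 -0.2564  0.0813] F [-0.1 -0.6  0.4] gap 0.999 grip 0.0
False
t 2.42 p [ 0.4647 -0.256   0.0016] F [-0.7  0.1 -1.4] gap 0.997 grip 0.0
t 3.18 p [ 0.4644 -0.2557  0.001 ] F [-0.4  0.2  0.9] gap 0.003 grip 0.0
t 3.73 p [ 0.464  -0.2553  0.0801] F [-0.3 -0.6 -0.9] gap 0.002 grip 0.0
t 5.29 p [0.4667 0.1664 0.1059] F [ 0.1 -0.1  0.5] gap 0.001 grip 0.0
```

View pics/c2.png

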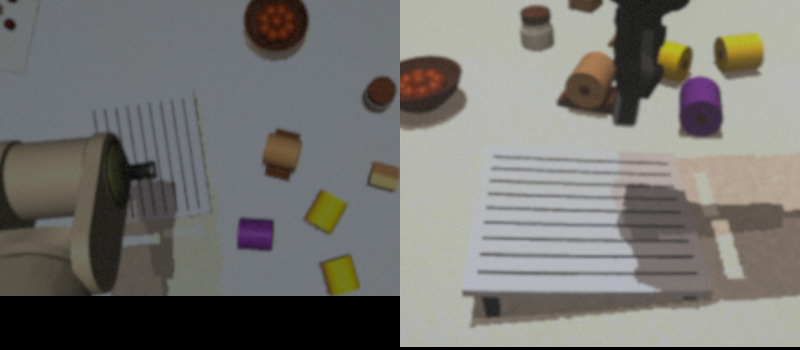

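The fingers closed on nothing. The wedge still seems to be at its old place (top px ~(320,179)), so I'll check the calibration against the visible fingertip and the side view.

```bash
python3 - <<'E'
from h import *
P=np.array([.4667,.1664,.1059])
print('tcp',proj('top',P)*1,proj('side',P))
f,Rr=frame([.4790,-.2590,0],-.225)
W=np.array([[-25,-25,0],[25,-25,0],[25,25,0],[-25,25,0],[-25,-25,30],[-5,-25,30],[-5,25,30],[-25,25,30]])/1000
W=f+Rr.apply(W)
for n,(x0,y0) in(('top',(295,155)),('side',(220,150))):
    im=cv2.imread(f'pics/{n}0.png'); s=8
    q=proj(n,W)
    c=cv2.resize(im[y0:y0+50,x0:x0+50],(400,400),interpolation=cv2.INTER_CUBIC)
    for p in q: cv2.circle(c,tuple(int(v) for v in ((p-[x0,y0]+.5)*s)),3,(0,255,0),-1)
    # finger tip picture
    im=cv2.imread(f'pics/{n}1.png'); t=proj(n,P)[0]; a,b=int(t[0])-40,int(t[1])-40
    d=cv2.resize(im[b:b+80,a:a+80],(400,400)); cv2.circle(d,tuple(int(v) for v in (t-[a,b]+.5)*5),3,(0,0,255),-1)
    cv2.imwrite(f'pics/x_{n}.png',np.hstack([c,d]))
cv2.imwrite('pics/x.png',cv2.resize(np.vstack([cv2.imread('pics/x_top.png'),cv2.imread('pics/x_side.png')]),(600,600)))
E
```

```text
tcp [[151.86487204 177.13424284]] [[247.08377676 250.44495296]]
```

View pics/x.png

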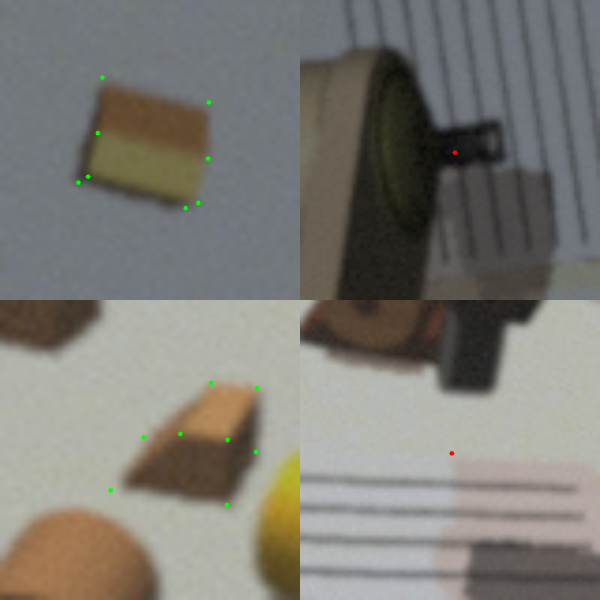

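```bash
python3 - <<'E'
from h import *
s=monitor.sense(); p,o=tool(board(-.02,0),[-.015,0,.001])
print(np.round(s['joints'],4),np.round(kinematics.ik(p+up,o),4),np.round(s['ee_rot'],4),np.round(o,4),s['qvel'].round(3) if hasattr(s['qvel'],'round') else s['qvel'])
env.hold(.3); st()
for n in('top','side'):
    snap(n,n+'2'); P=monitor.sense()['position']
    im=cv2.imread(f'pics/{n}2.png'); t=proj(n,P)[0]; a,b=int(t[0])-25,int(t[1])-35
    print(n,a,b)
    d=cv2.resize(im[b:b+50,a:a+50],(400,400),interpolation=cv2.INTER_CUBIC); d=cv2.convertScaleAbs(d,alpha=1.8,beta=20); cv2.circle(d,tuple(int(v) for v in (t-[a,b]+.5)*8),3,(0,0,255),-1)
    cv2.imwrite(f'pics/x_{n}.png',d)
cv2.imwrite('pics/x2.png',np.hstack([cv2.imread('pics/x_top.png'),cv2.imread('pics/x_side.png')]))
E
```

```text
[0.1024 0.2729 1.8279 0.0065 0.9015 1.5299] [0.104  0.2724 1.8282 0.0066 0.9015 1.5301] [ 0.9951  0.0696  0.0695 -0.0048] [ 0.9951  0.0703  0.0696 -0.0049] [ 0.002  0.     0.002  0.001 -0.001  0.003]
t 5.69 p [0.4664 0.1669 0.1061] F [-0.2  0.5 -0.5] gap -0.004 grip 0.0
top 126 142
side 222 215
```

View pics/x2.png

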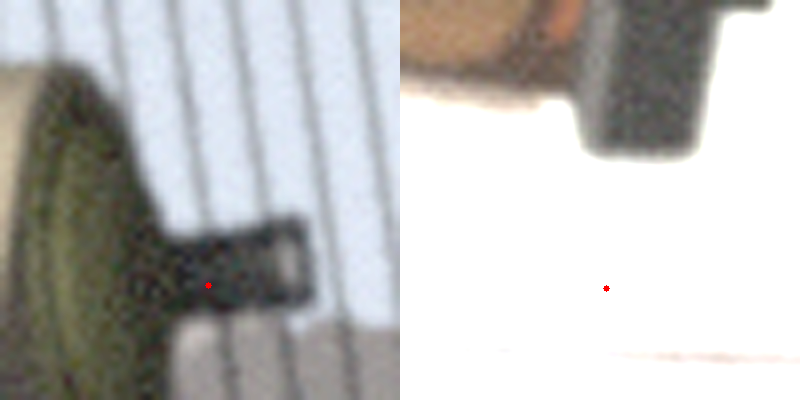

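```bash
python3 - <<'E'
from h import *
def tri(a,b):
    o1,d1=ray('top',a);o2,d2=ray('side',b); d1/=np.linalg.norm(d1);d2/=np.linalg.norm(d2)
    s=np.linalg.lstsq(np.c_[d1,-d2],o2-o1,rcond=None)[0]; A=o1+s[0]*d1;B=o2+s[1]*d2
    print(np.round((A+B)/2,4),'gap',np.round(A-B,4))
f=lambda x,y,a,b:((x+.5)/8-.5+a,(y+.5)/8-.5+b)
S=f(240,150,222,215)
for tx in(275,300,310): tri(f(tx,262,126,142),S)
# check static points: roller centre-ish & wedge block top corner via both views
for z in(0.03,.106,.12,.14): print(z,at('top',f(300,262,126,142),z).round(4),at('side',S,z).round(4))
print(ray('top',(0,0))[0],ray('side',(0,0))[0])
E
```

```text
[0.4666 0.1431 0.1198] gap [ 0.0108 -0.0005  0.0012]
[0.467  0.1368 0.1153] gap [ 0.0112 -0.0005  0.0012]
[0.4672 0.1343 0.1134] gap [ 0.0113 -0.0005  0.0013]
0.03 [0.4832 0.1603 0.03  ] [0.4655 0.0201 0.03  ]
0.106 [0.4738 0.1393 0.106 ] [0.4618 0.1251 0.106 ]
0.12 [0.4721 0.1354 0.12  ] [0.4612 0.1445 0.12  ]
0.14 [0.4696 0.1299 0.14  ] [0.4602 0.1721 0.14  ]
[ 0.37006537 -0.09370731  0.94995485] [0.4455901  0.58887598 0.44159453]
```

In the top view the dark bar is probably the knuckle at about (163,175), so it doesn't show the tip. The side view puts the tips at about (252,234), where the reported TCP projects to (247,250). That means the real tips sit roughly 35 mm short of the reported TCP, which explains the miss. I'll measure it by touching the board with the fingers shut.

```bash
python3 - <<'E'
from h import *
f=board(-.02,0)
for h,v in((.0,.1),(-.05,.03)):
    p,o=tool(f,[-.015,0,h]); hit=env.movel(p,v,guard=6); print(hit); st()
    if hit: break
s=monitor.sense(); d=np.array(s['position'])-f[0]; print('TCP along normal rel. surface',f[1].inv().apply(d).round(4))
env.movel(np.array(s['position'])+[0,0,.07],.2); env.release(); st()
E
```

```text
False
t 6.75 p [0.4669 0.1672 0.0256] F [-0.1 -0.2 -0.8] gap -0.002 grip 0.0
True
t 7.78 p [ 0.4707  0.1677 -0.0054] F [-3.3 -0.5 10.2] gap 0.001 grip 5.1
TCP along normal rel. surface [-0.015   0.     -0.0308]
t 9.07 p [0.4707 0.1677 0.0646] F [-0.  -0.5  0.1] gap 0.999 grip 0.0
```

Contact came 31 mm beyond where it should, so the true tips are about 30 mm short of the reported TCP. I'll compensate and retry the wedge.

```bash
cat >> h.py <<'E'
D=.030
def tool(fr,g): return fr[0]+fr[1].apply(np.array(g)-[0,0,D]), (fr[1]*G).as_quat()
E
python3 - <<'E'
from h import *
g=[-.015,0,.001]
p,o=tool(frame([.4785,-.2585,0],-.225),g)
env.reach(p+up,o); st()
print(env.movel(p,.08,guard=8)); st()
env.close_gripper(40); st()
if monitor.sense()['finger_gap']>.3:
    env.movel(p+up,.2); st()
    p,o=tool(board(-.02,0,.001),g)
    env.reach(p+up,o); st()
    snap('top','top3'); snap('side','side3')
E
```

```text
t 10.62 p [ 0.4642 -0.2542  0.051 ] F [ 0.5 -0.  -0.5] gap 1.0 grip 0.0
False
t 11.78 p [ 0.4642 -0.2554 -0.0285] F [ 0.2 -0.6  0.8] gap 0.999 grip 0.0
t 12.2 p [ 0.4641 -0.2554 -0.0285] F [-0.5  0.6  5.7] gap 0.584 grip 41.9
t 12.75 p [ 0.4634 -0.2547  0.05  ] F [ 0.4 -0.2 -2. ] gap 0.575 grip 41.3
t 14.31 p [0.4707 0.1669 0.0772] F [ 1.  -0.2 -0.7] gap 0.579 grip 41.3
```

```bash
python3 - <<'E'
from h import *
g=[-.015,0,.001]
env.movel(tool(board(-.02,0,.008),g)[0],.1,guard=15); st()
print(env.movel(tool(board(-.02,0,-.008),g)[0],.02,guard=4)); st()
env.release(); env.hold(.1); st()
c=np.array(monitor.sense()['position'])
env.movel(c+R.from_euler('z',BY).apply([-np.sin(T8)*.1,0,.1]),.2)
p,o=tool(frame([.515,-.072,.038],-.235),[0,0,-.026])
env.reach(p+up,o); st()
for n in('top','side'): snap(n,n+'4')
a=cv2.resize(cv2.imread('pics/top4.png')[110:220,115:215],(400,440),interpolation=cv2.INTER_CUBIC)
b=cv2.resize(cv2.imread('pics/side4.png')[170:360,140:320],(400,422),interpolation=cv2.INTER_CUBIC)
o=np.zeros((440,800,3),np.uint8);o[:,:400]=a;o[:422,400:]=b;cv2.imwrite('pics/c4.png',o)
E
```

```text
t 15.29 p [0.4698 0.1675 0.0048] F [-0.9 -0.7 -1.1] gap 0.581 grip 41.3
True
t 15.78 p [ 0.4707  0.1677 -0.0032] F [-0.6 -0.4  3.8] gap 0.579 grip 41.8
t 16.33 p [ 0.4701  0.1676 -0.0035] F [0.7 0.6 0.9] gap 1.0 grip 0.0
t 17.97 p [ 0.5147 -0.0709  0.0617] F [ 0.5 -0.7 -0.2] gap 0.998 grip 0.0
```

View pics/c4.png

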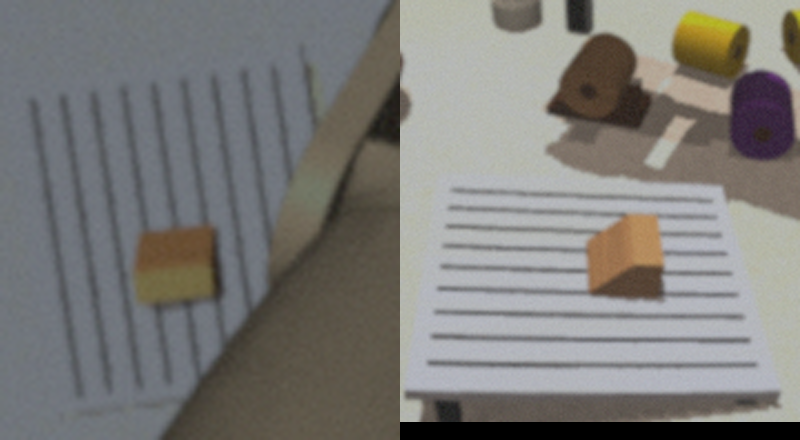

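The wedge stands on the board at about crop px (176,265) in the top half, face uphill and turned slightly from the grooves. I'll measure its pose, then fetch the roller.

```bash
python3 - <<'E'
from h import *
A=lambda p,z:at('top',((p[0]+.5)/4-.5+115,(p[1]+.5)/4-.5+110),z)
z=.03+.03-.005  # block top height
P=np.array([A(p,z) for p in((137,268),(213,262),(214,298),(138,303))])
d=P[0]-P[1]+P[3]-P[2]; yaw=np.arctan2(d[1],d[0])-np.pi/2
c=P.mean(0); fr=frame([0,0,0],BY,T8)
org=c-fr[1].apply([-.015,0,.03]); b=R.from_euler('z',-BY).apply(org-BO)
print('blk',c.round(4),'yaw',yaw.round(3),np.linalg.norm(d)/2,'wedge in board',b.round(4))
p,o=tool(frame([.515,-.072,.038],-.235),[0,0,-.026])
print(env.movel(p,.08,guard=8)); st()
env.close_gripper(40); st()
if monitor.sense()['finger_gap']>.5:
    env.movel(p+up*1.3,.12); st()
E
```

```text
blk [0.4644 0.1647 0.055 ] yaw 0.08 0.049123071724326624 wedge in board [-0.0182 -0.0021  0.0274]
False
t 19.22 p [ 0.5153 -0.0721 -0.0175] F [-1.  -0.3 -1. ] gap 1.004 grip 0.0
t 19.57 p [ 0.5152 -0.0721 -0.0175] F [-1.8  1.2  4.9] gap 0.7 grip 42.6
t 20.58 p [ 0.5145 -0.0718  0.0852] F [-0.3 -0.4 -0.9] gap 0.696 grip 43.2
```

```bash
python3 - <<'E'
from h import *
yaw=.11; W=R.from_euler('z',yaw).apply([1,0,0])
def rf(dx,h):
    p=board(-.0185,-.0015)[0]; r=R.from_euler('z',yaw)*R.from_euler('y',-T8)
    return p+r.apply([dx,0,h]), r
g=[0,0,-.026]
p,o=tool(rf(.041,.038),g)
env.reach(p+up,o); st()
env.movel(p,.1,guard=15); st()
print(env.movel(tool(rf(.041,.020),g)[0],.02,guard=3)); st()
s=np.array(monitor.sense()['position']); print('h above expected', (rf(0,0)[1].inv().apply(s-tool(rf(.041,.028),g)[0])).round(4))
for n in('top','side'): snap(n,n+'5')
b=cv2.resize(cv2.imread('pics/side5.png')[170:360,140:320],(758,800),interpolation=cv2.INTER_CUBIC)[100:700]
cv2.imwrite('pics/c5.png',b)
E
```

```text
t 21.55 p [0.526  0.1717 0.095 ] F [ 0.3  0.4 -0.7] gap 0.701 grip 43.2
t 22.5 p [0.5262 0.1726 0.0159] F [ 0.6 -0.  -1.6] gap 0.698 grip 43.2
True
t 23.06 p [0.5271 0.1728 0.006 ] F [-1.1  0.3  4.3] gap 0.695 grip 43.9
h above expected [0.     0.     0.0006]
```

View pics/c5.png

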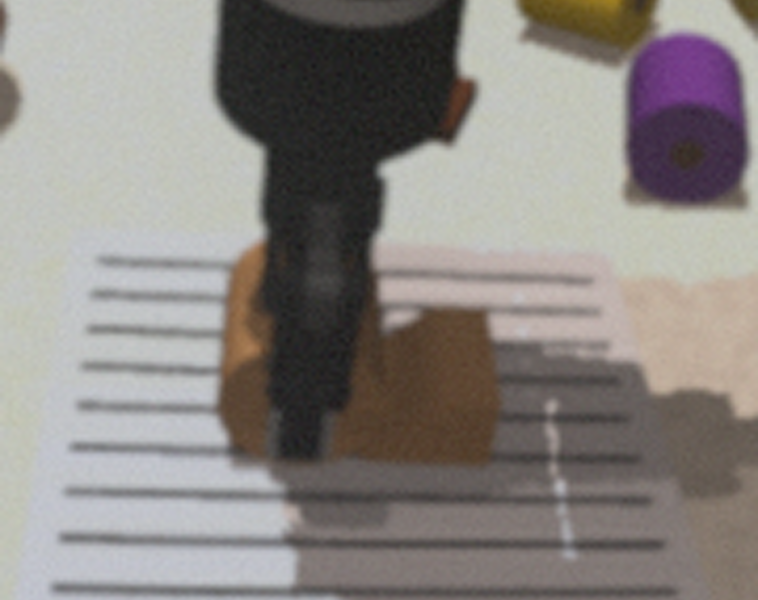

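The roller rests on the board at about (290,390), right against the wedge's face (wedge at (450,390)). Time to release it.

```bash
python3 - <<'E'
from h import *
env.release(); env.hold(.2); st()
c=np.array(monitor.sense()['position'])
env.movel(c+R.from_euler('z',.11).apply([-np.sin(T8)*.12,0,.12]),.12)
s=monitor.sense(); j=list(s['joints']); j[0]-=1.1; env.set_joints(j); env.hold(.3); st()
for n in('top','side'): snap(n,n+'6')
a=cv2.resize(cv2.imread('pics/top6.png')[110:220,115:215],(400,440),interpolation=cv2.INTER_CUBIC)
b=cv2.resize(cv2.imread('pics/side6.png')[170:360,140:320],(400,422),interpolation=cv2.INTER_CUBIC)
o=np.zeros((440,800,3),np.uint8);o[:,:400]=a;o[:422,400:]=b;cv2.imwrite('pics/c6.png',o)
E
```

```text
t 23.74 p [0.5265 0.1728 0.0055] F [0.4 0.3 0.6] gap 1.0 grip 0.0
t 27.2 p [ 0.3836 -0.3765  0.1248] F [ 0.7 -0.3 -0.1] gap 1.0 grip 0.0
```

View pics/c6.png

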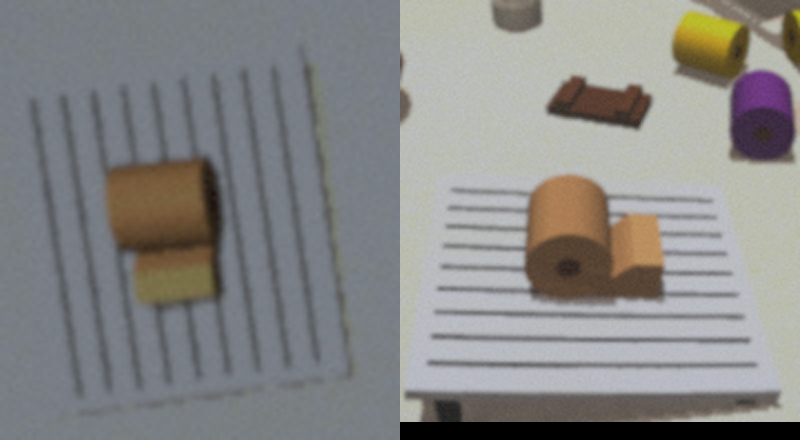

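Roller rests on the board against the wedge. A quick check of the centring before handing in:

```bash
python3 - <<'E'
from h import *
A=lambda p,z:at('top',((p[0]+.5)/4-.5+115,(p[1]+.5)/4-.5+110),z)
W=np.mean([A(p,.055) for p in((137,268),(213,262),(214,298),(138,303))],0)
for yw in(.08,.141):
  for pts,z in((((108,168),(116,247),(216,242),(209,160)),.063),(((111,207),(206,200)),.088)):
    C=np.mean([A(p,z) for p in pts],0); print(yw,z,(R.from_euler('z',-yw).apply(C-W)+[-.015,0,0]).round(4))
E
```

```text
0.08 0.063 [0.0354 0.0038 0.008 ]
0.08 0.088 [ 0.0314 -0.0011  0.033 ]
0.141 0.063 [0.0356 0.0007 0.008 ]
0.141 0.088 [ 0.0312 -0.0039  0.033 ]
```

Centred to within a few millimetres and about 36 mm uphill of the wedge, so I'm handing in.

```bash
python3 -c "
from h import *
print(job.hand_in()); st()"
```

```text
the job is handed in; nothing more can be done
None
the job is handed in; nothing more can be done
```

The job is handed in, with no verdict returned: by camera the wedge stands released near the middle of the board, slanting face uphill and about 0.06 rad off square, and the roller rests released against that face, about 35 mm uphill of the wedge's centre and within 4 mm of its centreline.

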